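Open the tasting box by its paddle and ease the lid shut

ROBOT

A 6-joint arm with a two-finger parallel gripper is mounted at the origin on the work surface. World frame = base frame: x ahead of the robot, y to its left, z up, the work surface at z = 0. Lengths are in m, angles in rad, forces in N, time in s.
With the tool pointing down it reaches from about 0.25 to 0.8 m from the base axis. Payload 8.5 kg.
Tool frame: the origin (TCP) lies where the fingers leave the gripper's body, on its centre line; the fingertips stand 73 mm ahead of it and the grasp point (between the pads) lies 54 mm ahead of it; z points along the fingers, x is the direction in which the jaws open and shut, and the axes are right-handed (so a half turn about z gives the same grasp; the last joint's range is limited). The gripper opens to 85 mm and grips with 20 to 120 N. Pads are 22 mm wide; open, the fingers measure 114 mm over their backs; the gripper's body (76 mm by 85 mm) begins 54 mm behind the grasp point. The pads swing forward as they close: fully open they stand 13 mm farther back than shut.
Start: joints at [-1.305, 0.238, -0.013, 1.319, 0, 1.571], TCP at [0.138, -0.507, 0.304] pointing down, gripper open.
Joint ranges: [-2.66, 2.66], [-1.03, 1.9], [-1.14, 1.46], [-1.82, 2.27], [-1.45, 1.34], [-3.14, 3.14]. Speed limits (rad/s): [2.22, 2.22, 2.79, 3.14, 3.14, 3.14].

INTERFACE

Orientations are given as a unit quaternion [w, x, y, z].
In Python, from bench import get_obs, read_camera, job_done gives the robot as it stands. The module is installed in compiled form; this text tells all that it offers.
- The arm moves only by the tool carry_out, never from a script. Its argument "steps" is one flat list of numbers, 7 for each row, row after row: the shift along the tool's x, y, z each as a share of 80 mm, from -1 to 1, then the turn, a rotation vector about the tool's x, y, z each as a share of pi rad, from -1 to 1, then the finger opening in mm, from 0 to 85.4. In form: [dx, dy, dz, rx, ry, rz, claw, dx, dy, dz, rx, ry, rz, claw, ...]. A call has 1 to 12 rows; each row is the pose to reach, as a shift and turn from the pose commanded when the call began, along the tool's axes at that moment, turning the shorter way round; what a row does not reach only later rows make up. A row lasts 1/12 s, in which the tool goes at most 41.7 mm and 7.16 degrees, less where a joint would pass 70% of its speed; a pose out of reach is approached as far as the arm can. A call with a number of a shift or a turn outside -1 to 1 is refused whole. A call with a gripper value outside its range is refused whole. The fingers move at their own pace and stop on an object; "newtons" is the grip in N (left out, the last holds). Time passes only in rows, so rows that repeat a pose let the fingers close. It gives the time, the measured TCP pose, the force and the opening at its end, in the units of the state.
- get_obs(): the state, without advancing time (a new reading comes with each control period).
- read_camera(name): name is "scene" or "top" or "wrist"; returns a dict with "pixels" (480x640x3 uint8, blue, green, red), "camera_matrix" (3x3 intrinsics, pixels), "D" ([k1, k2, p1, p2, k3] as OpenCV has them; the pictures are not rectified), "xyz" and "rotation" of the camera in the world; the wrist camera has in their place "hand_eye" (4x4, takes a point from camera to tool coordinates, whose origin is the TCP and whose axes are the tool frame's). Camera axes: x right, y down, z forward; pixel columns grow to the right and rows downward; lengths in m; the calibration is good to about 2 mm. A picture is of the moment at which its call begins: read the wrist's pose just before it. There is no depth.
- job_done(): hands the job in, once; it reports no verdict.
The state is a dict: "time_s": time; "joints": joint angles; "joint_velocities": joint speeds; "effort": joint torques, N m; "tcp_pos": TCP position; "eef_rot": TCP orientation; "contact_force": force on the tool from outside, world axes, zero at the start; "ft_torque": the same for the moment, N m; "grip_width": finger opening in m.
Only numpy, scipy, OpenCV 4.12 (cv2) and the standard library are available. Lean on these libraries where they do the work, as an engineer would, in place of code of your own. Each camera call takes 0.05 s, during which the arm holds its last target.

TASK

Offer the roast duck samples in the tasting box with the domed cover: press its front paddle down with the fingertips until the lid is fully open and keep it open for three seconds, then let the paddle up slowly, keeping the fingertips on it, so that the lid eases shut without dropping or slamming. Work the lid by the paddle only and do not touch the covers; leave the box with the flat cover shut and everything else on the counter where it stands, and finish clear of everything.

Things in the scene. Friction and masses are not known exactly. Their poses are not given: they have to be found in the camera images.
- domed_box: white counter-top tasting box, 200 mm deep (x) x 180 wide (y) x 120 high, fixed, with a clear DOMED cover (hood 73 high with sloping front and back, in a white rim); the box to be worked. Origin: centre of its underside, on a steel riser 0 to 34 mm above the counter; its -x side is the front, where the paddle sticks out; z up. The two boxes differ only in cover and riser height; either may be left or right.
- domed_press (a point): point to press on the domed box's paddle: mid-width, on its top face, 85 mm from its hinge axis; it moves with the paddle. Height above the box's origin: 109 mm with the lid shut, 73 mm with the lid fully open (hard stop). Pressing takes 5 to 15 N; no latch: let go, and the lid's weight and a light return spring act, the paddle flies up and the lid falls.
- domed_lid (a joint): lid angle of the domed box in rad: 0 shut, 0.90 fully open. The lid (the whole cover, 206 mm long x 180 wide) is hinged along the rear rim (100 behind the box's origin, 122 above it), its front edge swings up and back; geared to the paddle, about 36 mm down at the press point opens it fully.
- domed_paddle: the domed box's black plastic paddle: plate 90 mm wide (y), 122 long, 6 thick, steel ribs across the pressing area. Origin on its hinge axis at mid-width, 108 mm in front of the box's origin and 88 mm above it; it extends along its own -x, z is normal to its top. Slopes up 12 degrees towards its free end with the lid shut, down 12 degrees with it open.
- flat_box: white counter-top tasting box, 200 mm deep (x) x 180 wide (y) x 120 high, fixed, with a clear FLAT cover (a plain sheet 7 thick in a white rim); NOT to be opened. Origin: centre of its underside, on a steel riser 0 to 34 mm above the counter; its -x side is the front, where the paddle sticks out; z up. The two boxes differ only in cover and riser height; either may be left or right.
- flat_press (a point): point to press on the flat box's paddle: mid-width, on its top face, 85 mm from its hinge axis; it moves with the paddle. Height above the box's origin: 109 mm with the lid shut, 73 mm with the lid fully open (hard stop). Pressing takes 5 to 15 N; no latch: let go, and the lid's weight and a light return spring act, the paddle flies up and the lid falls.
- flat_lid (a joint): lid angle of the flat box in rad: 0 shut, 0.90 fully open. The lid (the whole cover, 206 mm long x 180 wide) is hinged along the rear rim (100 behind the box's origin, 122 above it), its front edge swings up and back; geared to the paddle, about 36 mm down at the press point opens it fully.
- flat_paddle: the flat box's black plastic paddle: plate 90 mm wide (y), 122 long, 6 thick, steel ribs across the pressing area. Origin on its hinge axis at mid-width, 108 mm in front of the box's origin and 88 mm above it; it extends along its own -x, z is normal to its top. Slopes up 12 degrees towards its free end with the lid shut, down 12 degrees with it open.
- tub_a: small white sauce tub with a lid, 72 wide, 46 high (sizes in mm); loose bystander, to be left alone. Origin: centre of its underside.
- tub_b: small white sauce tub with a lid, 72 wide, 46 high (sizes in mm); loose bystander, to be left alone. Origin: centre of its underside.
- jar: amber glass jar, 68 wide, 90 high (sizes in mm); loose bystander, to be left alone. Origin: centre of its underside.
- spoon: steel serving spoon lying flat, length 190 (sizes in mm); loose bystander, to be left alone. Origin: centre of its underside.
- tray: black takeaway tray with clear cover, 158 x 208, 48 high (sizes in mm); loose bystander, to be left alone. Origin: centre of its underside.
- cup: open steel cup, 76 wide, 85 high (sizes in mm); loose bystander, to be left alone. Origin: centre of its underside.

How it is judged:
On the way, in this order (a step that is already met when the one before it is completed fails the run):
1. the domed lid is held fully open (over 0.82 rad) for 2 s by fingers on the paddle (value of joint domed_lid above 0.82 rad and contact force between the fingers and domed_paddle above 0.5 N), for 2 s.
2. with fingers still on the paddle, the lid has been eased nearly shut (under 0.15 rad) (value of joint domed_lid below 0.15 rad and contact force between the fingers and domed_paddle above 0.2 N).
3. the domed lid is shut (value of joint domed_lid below 0.04 rad), for 0.2 s.
At the end, for the whole second after the job is handed in: Both lids shut (under 0.04 rad), the domed lid at rest, every loose thing within 30 mm of its start (value of joint each of domed_lid, flat_lid below 0.04 rad and distance of each of tub_a, tub_b, jar, spoon, tray, cup from where it was at the start of the episode below 0.03 m and velocity of joint domed_lid between -0.05 and 0.05 rad/s); the robot touches nothing.
It fails at once if the domed lid falls or slams (closing faster than 2 rad/s) (velocity of joint domed_lid below -2 rad/s).
It fails at once if a cover is touched by the robot (contact force between any of the fingers, the arm and domed_lid above 0.5 N or contact force between any of the fingers, the arm and flat_lid above 0.5 N).
It fails at once if the flat-covered box is opened (value of joint flat_lid above 0.15 rad).
It fails at once if a bystander is moved, lifted or carried more than 30 mm (distance of any of tub_a, tub_b, jar, spoon, tray, cup from where it was at the start of the episode above 0.03 m).
It also fails if it takes over 48 s, if anything falls off the work surface, if the arm or the gripper's body presses on something with over 40 N, if the wrist force passes 120 N, or if a joint passes its speed limit or range.

## Working session

There is one attempt and no reset: what is moved stays moved. The work goes in short steps, Python scripts to look and compute and a tool call to move; the robot and the scene stay as the last step left them, time stands still between calls to the robot, and variables do not carry over. Pictures are saved under pics/ and viewed, and the job is handed in when it is done.

Besides the shell and the picture viewer there is one more tool, called after ">>>" by a JSON object that holds its "name" and its "arguments". carry_out: Moves the arm, as the interface text tells. Shift numbers are shares of 80 mm and turn numbers shares of pi rad, none past 1 either way. Its arguments: {"type":"object","properties":{"steps":{"type":"array","items":{"type":"number"}},"newtons":{"type":"number"}},"required":["steps"]}

```bash
mkdir -p pics; python3 - <<'E'
from bench import *
import cv2
o=get_obs();print(o)
for n in ("scene","top","wrist"):
    c=read_camera(n);cv2.imwrite(f"pics/{n}0.png",c["pixels"])
    print(n,{k:v for k,v in c.items() if k!="pixels"})
E
```

```text
{'time_s': 0.0, 'joints': array([-1.30500223e+00,  2.38753228e-01, -1.42557759e-02,  1.31919503e+00,
        2.01318091e-06,  1.57074743e+00]), 'joint_velocities': array([-0.00047411, -0.00072081,  0.00142487, -0.00011024, -0.00010476,
       -0.00088594]), 'effort': array([ 5.54127946e-04, -5.38775289e+01,  3.46437013e+01,  1.83812517e-02,
       -1.39844674e-04,  4.12319650e-06]), 'tcp_pos': array([ 0.13782283, -0.50626179,  0.30329141]), 'eef_rot': array([-4.28175402e-04,  7.94582315e-01, -6.07156034e-01, -5.58636626e-04]), 'contact_force': array([0.81543735, 0.2999098 , 0.21601001]), 'ft_torque': array([ 0.04542057, -0.03993004,  0.01082423]), 'grip_width': 0.08577161500288705}
scene {'camera_matrix': array([[589.553804  ,   0.        , 318.95457699],
       [  0.        , 589.553804  , 235.97397178],
       [  0.        ,   0.        ,   1.        ]]), 'D': array([-0.1177682,  0.       ,  0.       ,  0.       ,  0.       ]), 'xyz': array([0.85982078, 1.2269335 , 1.09092784]), 'rotation': array([-0.06139763,  0.10591446,  0.89399126, -0.43103607])}
top {'camera_matrix': array([[6
[... 261 characters left out ...]
, 1.86907485]), 'rotation': array([-0.02267748,  0.71087289, -0.70247936,  0.02584986])}
wrist {'camera_matrix': array([[391.3457551 ,   0.        , 313.56265644],
       [  0.        , 391.3457551 , 239.73385819],
       [  0.        ,   0.        ,   1.        ]]), 'D': array([-0.02900817,  0.        ,  0.        ,  0.        ,  0.        ]), 'hand_eye': array([[ 9.99999773e-01,  1.17545082e-04, -6.63167318e-04,
        -1.72992161e-04],
       [ 1.03348952e-04,  9.46209318e-01,  3.23555119e-01,
        -8.43556714e-02],
       [ 6.65527409e-04, -3.23555114e-01,  9.46209092e-01,
        -6.95367779e-02],
       [ 0.00000000e+00,  0.00000000e+00,  0.00000000e+00,
         1.00000000e+00]])}
```

View pics/scene0.png

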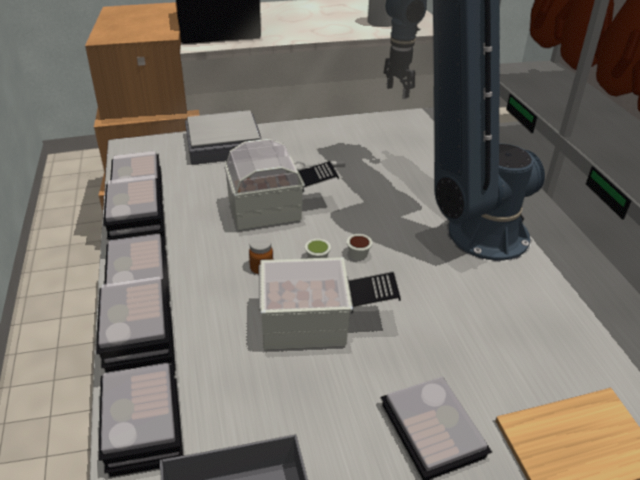

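View pics/top0.png

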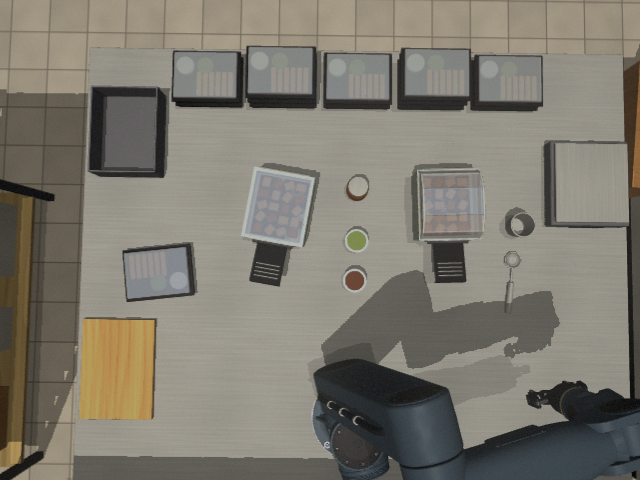

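View pics/wrist0.png

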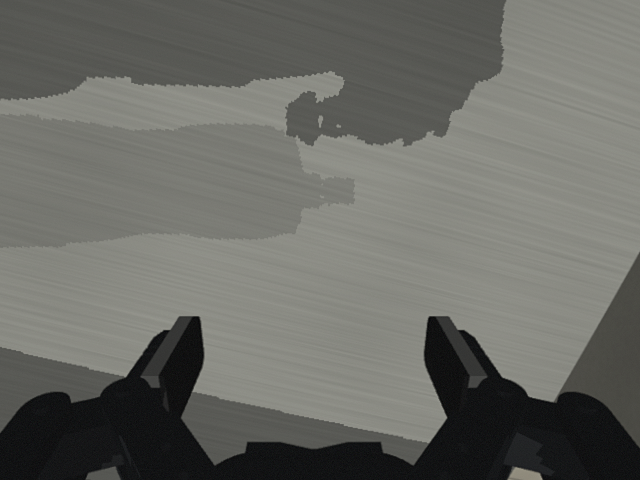

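The scene picture shows the domed box with its paddle at about (320,173). In the top picture it is the right-hand box at (450,200), with the paddle at about (450,262). The spoon is at (510,280) and the cup at (519,222). Next I'll measure the paddle.

```bash
cat > h.py <<'E'
import numpy as np, cv2
from scipy.spatial.transform import Rotation as R
def Rq(q): return R.from_quat([q[1],q[2],q[3],q[0]])
def ray(c,uv):
    p=cv2.undistortPoints(np.array([[uv]],float),c["camera_matrix"],c["D"])[0,0]
    d=Rq(c["rotation"]).apply([p[0],p[1],1.]); return np.array(c["xyz"]),d
def plane(c,uv,z):
    o,d=ray(c,uv); return o+d*(z-o[2])/d[2]
def tri(c1,u1,c2,u2):
    o1,d1=ray(c1,u1);o2,d2=ray(c2,u2)
    s=np.linalg.lstsq(np.c_[d1,-d2],o2-o1,rcond=None)[0]
    a=o1+s[0]*d1;b=o2+s[1]*d2
    return (a+b)/2,np.linalg.norm(a-b)
E
python3 - <<'E'
from bench import *
from h import *
t=read_camera("top");s=read_camera("scene")
a=cv2.resize(t["pixels"][155:315,400:540],None,fx=5,fy=5,interpolation=cv2.INTER_CUBIC)[:600]
cv2.imwrite("pics/tz.png",cv2.resize(t["pixels"][160:310,400:540],None,fx=4,fy=4,interpolation=cv2.INTER_CUBIC))
cv2.imwrite("pics/sz.png",cv2.resize(s["pixels"][130:240,215:365],None,fx=5,fy=5,interpolation=cv2.INTER_CUBIC))
for n,c,(x0,y0,x1,y1) in (("top",t,(425,238,475,290)),("scene",s,(296,155,350,190))):
    g=c["pixels"][y0:y1,x0:x1].max(2); m=(g<60).astype(np.uint8)
    m=cv2.morphologyEx(m,cv2.MORPH_CLOSE,np.ones((5,5)))
    k=max(cv2.findContours(m,0,2)[0],key=cv2.contourArea)
    r=cv2.minAreaRect(k);print(n,cv2.boxPoints(r)+[x0,y0],r[1:]); print(cv2.approxPolyDP(k,2,True)[:,0]+[x0,y0])
E
```

```text
top [[432.00000477 243.00000191]
 [462.86283112 240.94247627]
 [465.53097534 280.96459961]
 [434.66814804 283.02212524]] ((40.1109619140625, 30.931333541870117), 86.18592071533203)
[[462 242]
 [432 243]
 [435 282]
 [465 281]]
scene [[298.50459027 170.34862328]
 [332.54128647 160.13761616]
 [337.27523422 175.9174366 ]
 [303.23853683 186.12844467]] ((16.4746150970459, 35.53535461425781), 73.3007583618164)
[[333 166]
 [327 162]
 [299 172]
 [307 185]
 [337 176]]
```

View pics/tz.png

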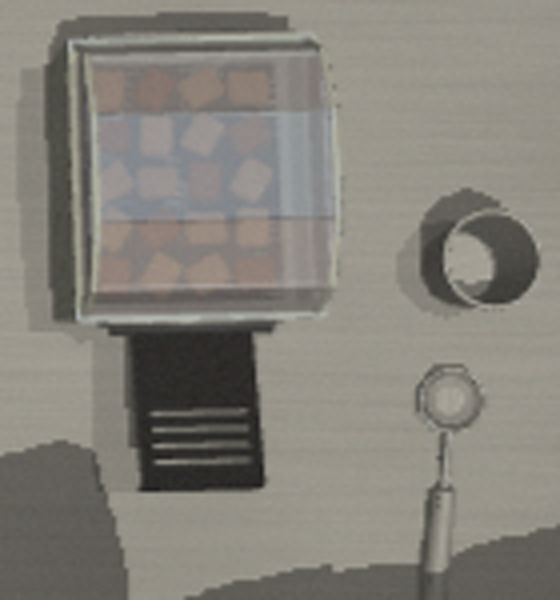

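View pics/sz.png

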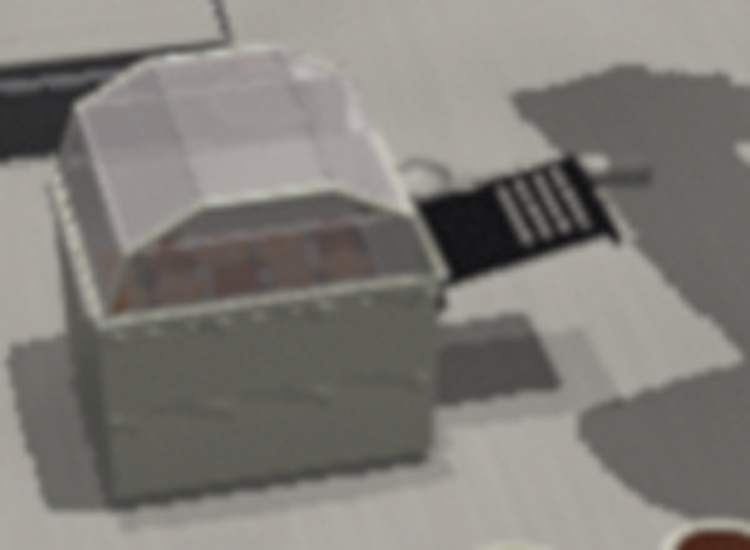

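```bash
python3 - <<'E'
from bench import *
from h import *
t=read_camera("top");s=read_camera("scene")
T=lambda U,V:((U+.5)/4-.5+400,(V+.5)/4-.5+160)
S=lambda U,V:((U+.5)/5-.5+215,(V+.5)/5-.5+130)
P={"endL":((141,488),(615,237)),"endR":((264,487),(574,156)),"rib4L":((155,463),(588,229)),"rib4R":((250,461),(562,165)),"rib1L":((152,412),(527,246)),"rib1R":((248,411),(500,187))}
X={}
for k,(a,b) in P.items():
    X[k],e=tri(t,T(*a),s,S(*b));print(k,X[k].round(4),round(e,4))
print("w",np.linalg.norm(X["endL"]-X["endR"]),(X["endL"]-X["endR"])/.09)
# box shadowless: lid rim corners in top
for n,uv in (("rimFL",(78,322)),("rimBL",(68,40)),("rimBR",(318,38)),("rimFR",(330,316)),("hingeL",(133,335)),("hingeR",(252,333))):
    print(n,*[plane(t,T(*uv),z).round(4) for z in (0.122,0.156)])
for n,uv in (("baseF+y",(428,455)),("baseB+y",(112,502))): print(n,plane(s,S(*uv),0).round(4),plane(s,S(*uv),.034).round(4))
E
```

```text
endL [ 0.419  -0.2293  0.1177] 0.0001
endR [ 0.4212 -0.3176  0.1233] 0.0007
rib4L [ 0.4355 -0.2385  0.1203] 0.0037
rib4R [ 0.4362 -0.3057  0.1262] 0.007
rib1L [ 0.4732 -0.2378  0.1135] 0.0023
rib1R [ 0.474  -0.3076  0.1136] 0.0039
w 0.08852717641941654 [-0.02478825  0.98137207 -0.06190959]
rimFL [ 0.539  -0.1827  0.122 ] [ 0.5372 -0.1776  0.156 ]
rimBL [ 0.746 -0.175  0.122] [ 0.7402 -0.17    0.156 ]
rimBR [ 0.7498 -0.3587  0.122 ] [ 0.7439 -0.3502  0.156 ]
rimFR [ 0.5455 -0.3664  0.122 ] [ 0.5436 -0.3577  0.156 ]
hingeL [ 0.53   -0.2228  0.122 ] [ 0.5283 -0.2169  0.156 ]
hingeR [ 0.5324 -0.3095  0.122 ] [ 0.5308 -0.3019  0.156 ]
baseF+y [ 0.5444 -0.191   0.    ] [ 0.5542 -0.1468  0.034 ]
baseB+y [ 0.7405 -0.1868  0.    ] [ 0.7442 -0.1427  0.034 ]
```

Measured values:

| Item | Measured | Check |
|---|---|---|
| Press point | about (0.456, -0.272, ~0.111) | mid-ribs, 36 mm from the free end |
| Yaw | about 2° | |
| Plate width | 88.5 mm | against 90 mm given |

I'll close the gripper and turn it so the camera faces away from the box, still at the start position.

>>> {"name": "carry_out", "arguments": {"steps": [0, 0, 0, 0, 0, -0.47, 0, 0, 0, 0, 0, 0, -0.47, 0, 0, 0, 0, 0, 0, -0.47, 0, 0, 0, 0, 0, 0, -0.47, 0, 0, 0, 0, 0, 0, -0.47, 0, 0, 0, 0, 0, 0, -0.47, 0, 0, 0, 0, 0, 0, -0.47, 0, 0, 0, 0, 0, 0, -0.47, 0, 0, 0, 0, 0, 0, -0.47, 0, 0, 0, 0, 0, 0, -0.47, 0, 0, 0, 0, 0, 0, -0.47, 0, 0, 0, 0, 0, 0, -0.47, 0], "newtons": 40}}

```text
time_s: 1.35
tcp_pos: [0.1379, -0.5065, 0.3038]
eef_rot: [-0.0, 0.996, 0.089, -0.0]
contact_force: [-0.0, -0.5, -0.2]
grip_width: -0.0002
```

>>> {"name": "carry_out", "arguments": {"steps": [0, 0, 0, 0, 0, -0.457, 0, 0, 0, 0, 0, 0, -0.457, 0, 0, 0, 0, 0, 0, -0.457, 0, 0, 0, 0, 0, 0, -0.457, 0, 0, 0, 0, 0, 0, -0.457, 0, 0, 0, 0, 0, 0, -0.457, 0, 0, 0, 0, 0, 0, -0.457, 0, 0, 0, 0, 0, 0, -0.457, 0, 0, 0, 0, 0, 0, -0.457, 0, 0, 0, 0, 0, 0, -0.457, 0, 0, 0, 0, 0, 0, -0.457, 0, 0, 0, 0, 0, 0, -0.457, 0]}}

```text
time_s: 2.35
tcp_pos: [0.1379, -0.5065, 0.3038]
eef_rot: [-0.0, 0.692, 0.722, 0.0]
contact_force: [-0.3, -0.3, -0.7]
grip_width: -0.0002
```

```bash
cat >> h.py <<'E'
def to(target):
    from bench import get_obs
    o=get_obs();r=Rq(o["eef_rot"]);
    d=r.inv().apply(np.array(target)-o["tcp_pos"])
    print("t",o["time_s"],"tcp",o["tcp_pos"].round(4),"y-axis",r.apply([0,1,0]).round(3),"z",r.apply([0,0,1]).round(3),"shares",(d/.08).round(3),"F",o["contact_force"].round(2),"w",o["grip_width"],"q",o["joints"].round(3))
E
python3 -c "
from h import *
to([.455,-.272,.30])"
```

```text
t 2.35 tcp [ 0.1379 -0.5065  0.3038] y-axis [0.999 0.043 0.   ] z [ 0.  0. -1.] shares [2.756 4.087 0.049] F [-0.33 -0.28 -0.73] w -0.00018002056073220345 q [-1.305  0.238 -0.014  1.319  0.    -1.349]
```

>>> {"name": "carry_out", "arguments": {"steps": [0.15, 0.2, 0, 0, 0, 0, 0, 0.3, 0.45, 0, 0, 0, 0, 0, 0.5, 0.7, 0, 0, 0, 0, 0, 0.69, 1, 0, 0, 0, 0, 0]}}

```text
time_s: 2.68
tcp_pos: [0.216, -0.4478, 0.3038]
eef_rot: [-0.0, 0.695, 0.719, -0.0]
contact_force: [0.4, 0.3, 0.0]
grip_width: 0.0
```

>>> {"name": "carry_out", "arguments": {"steps": [0.17, 0.25, 0, 0, 0, 0, 0, 0.34, 0.5, 0, 0, 0, 0, 0, 0.5, 0.75, 0, 0, 0, 0, 0, 0.69, 1, 0, 0, 0, 0, 0]}}

```text
time_s: 3.02
tcp_pos: [0.2947, -0.3898, 0.3039]
eef_rot: [0.0, 0.694, 0.72, -0.0]
contact_force: [-0.1, -1.4, 0.3]
grip_width: -0.0002
```

>>> {"name": "carry_out", "arguments": {"steps": [0.17, 0.25, 0, 0, 0, 0, 0, 0.34, 0.5, 0, 0, 0, 0, 0, 0.5, 0.75, 0, 0, 0, 0, 0, 0.69, 1, 0, 0, 0, 0, 0]}}

```text
time_s: 3.35
tcp_pos: [0.3726, -0.3316, 0.3039]
eef_rot: [0.0, 0.694, 0.72, 0.0]
contact_force: [-0.1, -0.8, 0.1]
grip_width: 0.0001
```

>>> {"name": "carry_out", "arguments": {"steps": [0.17, 0.25, 0, 0, 0, 0, 0, 0.34, 0.5, 0, 0, 0, 0, 0, 0.5, 0.75, 0, 0, 0, 0, 0, 0.65, 0.95, 0, 0, 0, 0, 0, 0.69, 1, 0, 0, 0, 0, 0, 0.69, 1, 0, 0, 0, 0, 0, 0.69, 1, 0, 0, 0, 0, 0]}}

```text
time_s: 3.93
tcp_pos: [0.4493, -0.2743, 0.3038]
eef_rot: [-0.0, 0.694, 0.72, -0.0]
contact_force: [0.2, -0.3, -0.5]
grip_width: 0.0003
```

```bash
python3 -c "
from h import *
from bench import *
to([.453,-.272,.20])
for n in ('top','scene','wrist'):
  c=read_camera(n); cv2.imwrite(f'pics/{n}1.png',c['pixels'])
"
```

```text
t 3.9333 tcp [ 0.4493 -0.2743  0.3038] y-axis [ 0.999  0.037 -0.001] z [-0.001  0.    -1.   ] shares [0.027 0.048 1.298] F [ 0.16 -0.29 -0.48] w 0.00025142076909305365 q [-0.548  0.241 -0.01   1.32  -0.    -0.585]
```

View pics/wrist1.png

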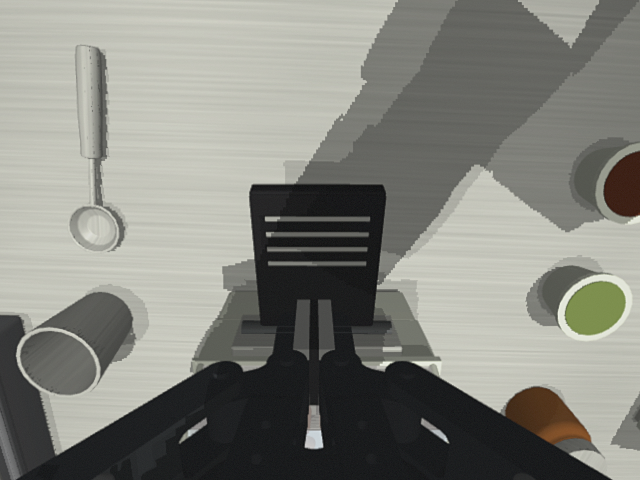

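View pics/scene1.png

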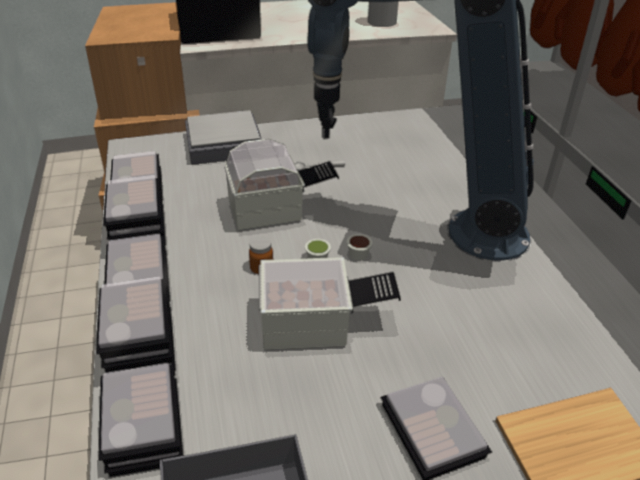

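The wrist picture shows the paddle at cols 250–385, rows 185–325, with ribs at rows 219–264 centred on col 317. The tips are centred on it. I'll use this for an independent check.

```bash
python3 -c "
from h import *
from bench import *
o=get_obs();c=read_camera('wrist');H=c['hand_eye'];r=Rq(o['eef_rot'])
for uv,z in (((317,241),.112),((251,188),.118),((385,188),.118),((317,219),.115),((317,264),.107)):
  p=cv2.undistortPoints(np.array([[uv]],float),c['camera_matrix'],c['D'])[0,0]
  d=r.apply(H[:3,:3]@[p[0],p[1],1]);q=r.apply(H[:3,3])+o['tcp_pos']
  print(uv,(q+d*(z-q[2])/d[2]).round(4))
to([.454,-.272,.20])
"
```

```text
(317, 241) [ 0.4565 -0.2716  0.112 ]
(251, 188) [ 0.419  -0.3167  0.118 ]
(385, 188) [ 0.4159 -0.2282  0.118 ]
(317, 219) [ 0.4395 -0.2723  0.115 ]
(317, 264) [ 0.4761 -0.2708  0.107 ]
t 4.1333 tcp [ 0.4489 -0.2748  0.304 ] y-axis [ 0.999  0.035 -0.   ] z [-0. -0. -1.] shares [0.033 0.065 1.3  ] F [-0.45 -0.51  0.49] w 8.984045882119024e-06 q [-0.549  0.24  -0.01   1.32  -0.    -0.585]
```

Wrist and two-view measurements agree within 1–2 mm. Descending.

>>> {"name": "carry_out", "arguments": {"steps": [0.03, 0.06, 0.25, 0, 0, 0, 0, 0.03, 0.06, 0.5, 0, 0, 0, 0, 0.03, 0.06, 0.75, 0, 0, 0, 0, 0.03, 0.06, 1, 0, 0, 0, 0, 0.03, 0.06, 1, 0, 0, 0, 0]}}

```text
time_s: 4.55
tcp_pos: [0.4524, -0.2713, 0.2207]
eef_rot: [-0.003, 0.694, 0.72, -0.001]
contact_force: [-0.7, -0.0, -0.6]
grip_width: -0.0001
```

>>> {"name": "carry_out", "arguments": {"steps": [0, 0, 0.1, 0, 0, 0, 0, 0, 0, 0.2, 0, 0, 0, 0, 0, 0, 0.3, 0, 0, 0, 0, 0, 0, 0.3, 0, 0, 0, 0]}}

```text
time_s: 4.88
tcp_pos: [0.454, -0.2716, 0.199]
eef_rot: [-0.001, 0.694, 0.72, -0.0]
contact_force: [-0.0, 1.1, 0.5]
grip_width: -0.0001
```

>>> {"name": "carry_out", "arguments": {"steps": [0, 0, 0.03, 0, 0, 0, 0, 0, 0, 0.06, 0, 0, 0, 0, 0, 0, 0.09, 0, 0, 0, 0, 0, 0, 0.12, 0, 0, 0, 0, 0, 0, 0.15, 0, 0, 0, 0, 0, 0, 0.18, 0, 0, 0, 0, 0, 0, 0.18, 0, 0, 0, 0]}}

```text
time_s: 5.47
tcp_pos: [0.4539, -0.2717, 0.1857]
eef_rot: [-0.0, 0.694, 0.72, -0.0]
contact_force: [-3.1, 0.5, 6.9]
grip_width: 0.0002
```

Contact at 6.9 N. Pressing down steadily.

>>> {"name": "carry_out", "arguments": {"steps": [0, 0, 0.03, 0, 0, 0, 0, 0, 0, 0.06, 0, 0, 0, 0, 0, 0, 0.09, 0, 0, 0, 0, 0, 0, 0.12, 0, 0, 0, 0, 0, 0, 0.15, 0, 0, 0, 0, 0, 0, 0.18, 0, 0, 0, 0, 0, 0, 0.21, 0, 0, 0, 0, 0, 0, 0.24, 0, 0, 0, 0, 0, 0, 0.27, 0, 0, 0, 0, 0, 0, 0.3, 0, 0, 0, 0]}}

```text
time_s: 6.3
tcp_pos: [0.4537, -0.2718, 0.162]
eef_rot: [-0.0, 0.694, 0.72, -0.001]
contact_force: [-4.5, 0.5, 8.3]
grip_width: -0.0001
```

```bash
python3 -c "
from h import *
from bench import *
to([.454,-.272,.15])
c=read_camera('scene'); cv2.imwrite('pics/s2.png',cv2.resize(c['pixels'][90:240,200:400],None,fx=4,fy=4))
"
```

```text
t 6.3 tcp [ 0.4537 -0.2718  0.162 ] y-axis [ 0.999  0.036 -0.001] z [-0.001 -0.001 -1.   ] shares [-0.003  0.003  0.15 ] F [-4.55  0.55  8.33] w -9.822164881934357e-05 q [-0.539  0.332 -0.262  0.977 -0.001 -0.575]
```

View pics/s2.png

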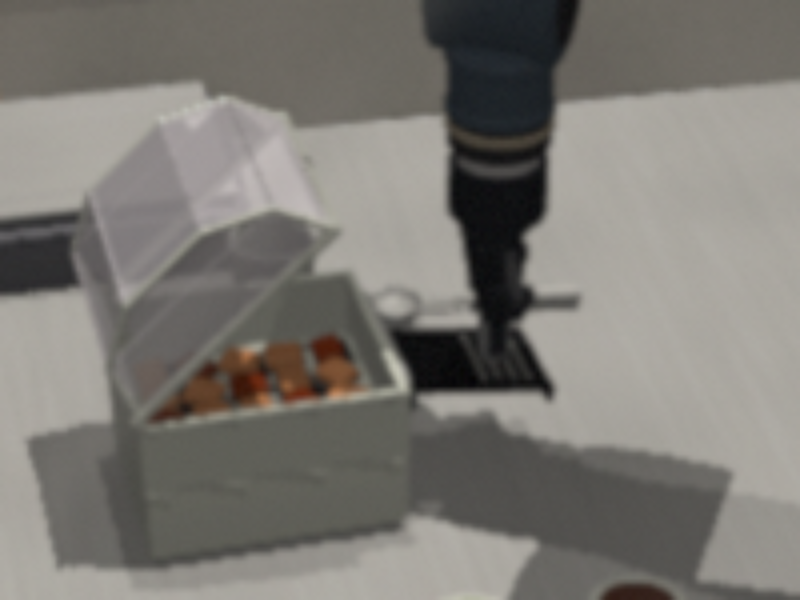

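The lid is about two thirds open, the paddle is nearly level and the tips are on the ribs at (495,350). I'll continue to the stop.

>>> {"name": "carry_out", "arguments": {"steps": [0, 0, 0.03, 0, 0, 0, 0, 0, 0, 0.06, 0, 0, 0, 0, 0, 0, 0.09, 0, 0, 0, 0, 0, 0, 0.12, 0, 0, 0, 0]}}

```text
time_s: 6.68
tcp_pos: [0.4545, -0.272, 0.1551]
eef_rot: [0.001, 0.694, 0.72, 0.0]
contact_force: [-16.3, 7.7, 62.1]
grip_width: 0.0001
```

>>> {"name": "carry_out", "arguments": {"steps": [0, 0, 0.02, 0, 0, 0, 0, 0, 0, 0.04, 0, 0, 0, 0]}}

```text
time_s: 6.85
tcp_pos: [0.4545, -0.272, 0.1546]
eef_rot: [0.003, 0.694, 0.72, 0.0]
contact_force: [-24.7, 11.6, 82.2]
grip_width: -0.0001
```

Hard stop reached at 82 N. I'll ease back a little to hold with less force.

>>> {"name": "carry_out", "arguments": {"steps": [0, 0, -0.025, 0, 0, 0, 0, 0, 0, -0.05, 0, 0, 0, 0]}}

```text
time_s: 7.02
tcp_pos: [0.4542, -0.2718, 0.1561]
eef_rot: [0.002, 0.694, 0.72, 0.0]
contact_force: [-6.0, 2.4, 14.6]
grip_width: 0.0003
```

```bash
python3 -c "
from h import *
from bench import *
c=read_camera('scene'); cv2.imwrite('pics/s3.png',cv2.resize(c['pixels'][90:240,200:400],None,fx=4,fy=4))
to([.454,-.272,.15])
"
```

```text
t 7.0667 tcp [ 0.4543 -0.2718  0.1558] y-axis [0.999 0.036 0.002] z [ 0.002 -0.002 -1.   ] shares [-0.002 -0.004  0.073] F [-8.88  3.16 28.32] w 0.00011597841042315834 q [-0.539  0.337 -0.273  0.958 -0.    -0.575]
```

View pics/s3.png

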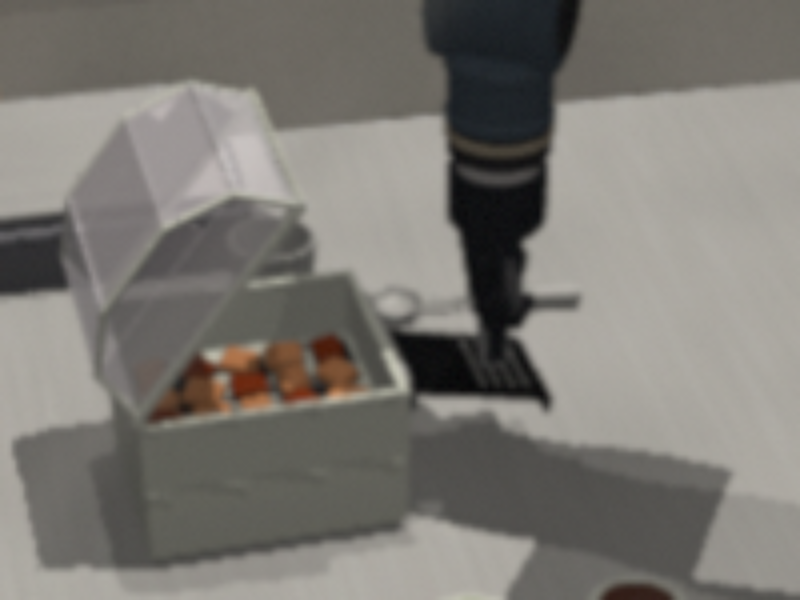

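Hold for three seconds, and check the lid angle by projection.

>>> {"name": "carry_out", "arguments": {"steps": [0, 0, 0, 0, 0, 0, 0, 0, 0, 0, 0, 0, 0, 0, 0, 0, 0, 0, 0, 0, 0, 0, 0, 0, 0, 0, 0, 0, 0, 0, 0, 0, 0, 0, 0, 0, 0, 0, 0, 0, 0, 0, 0, 0, 0, 0, 0, 0, 0, 0, 0, 0, 0, 0, 0, 0, 0, 0, 0, 0, 0, 0, 0, 0, 0, 0, 0, 0, 0, 0, 0, 0, 0, 0, 0, 0, 0, 0, 0, 0, 0, 0, 0, 0]}}

```text
time_s: 8.07
tcp_pos: [0.4544, -0.2718, 0.1557]
eef_rot: [0.001, 0.694, 0.72, 0.0]
contact_force: [-9.5, 4.5, 31.9]
grip_width: -0.0002
```

```bash
python3 -c "
from h import *
from bench import *
c=read_camera('scene');r=Rq(c['rotation']).inv()
b=np.deg2rad(2);ex=np.array([np.cos(b),np.sin(b),0]);ey=np.array([-np.sin(b),np.cos(b),0])
for rise in (0,.006):
 O=np.array([.456,-.2716,0])+.191*ex+[0,0,rise]
 for a in (0,.7,.8,.9):
  p=O+ex*(.1-.206*np.cos(a))+ey*.09+np.array([0,0,.122+.206*np.sin(a)])
  uv=cv2.projectPoints(r.apply(p-c['xyz'])[None],np.zeros(3),np.zeros(3),c['camera_matrix'],c['D'])[0][0,0]
  print(rise,a,uv.round(1),'crop',((uv-[200,90])*4).round(0))
to([.454,-.272,.15])
"
```

```text
0 0 [303.3 189.6] crop [413. 398.]
0 0.7 [286.6 152.4] crop [346. 250.]
0 0.8 [281.6 148.3] crop [326. 233.]
0 0.9 [276.  144.7] crop [304. 219.]
0.006 0 [303.3 187.9] crop [413. 391.]
0.006 0.7 [286.5 150.6] crop [346. 242.]
0.006 0.8 [281.5 146.4] crop [326. 226.]
0.006 0.9 [275.9 142.8] crop [304. 211.]
t 8.1167 tcp [ 0.4544 -0.2718  0.1557] y-axis [0.999 0.036 0.002] z [ 0.002 -0.002 -1.   ] shares [-0.002 -0.005  0.071] F [-10.16   4.12  32.07] w -0.0002299470490077471 q [-0.539  0.337 -0.273  0.958 -0.    -0.575]
```

The near rim corner is seen at crop (302,210) and predicted at (304,211) for 0.90 rad, so the lid is fully open. I'll keep holding.

>>> {"name": "carry_out", "arguments": {"steps": [0, 0, 0, 0, 0, 0, 0, 0, 0, 0, 0, 0, 0, 0, 0, 0, 0, 0, 0, 0, 0, 0, 0, 0, 0, 0, 0, 0, 0, 0, 0, 0, 0, 0, 0, 0, 0, 0, 0, 0, 0, 0, 0, 0, 0, 0, 0, 0, 0, 0, 0, 0, 0, 0, 0, 0, 0, 0, 0, 0, 0, 0, 0, 0, 0, 0, 0, 0, 0, 0, 0, 0, 0, 0, 0, 0, 0, 0, 0, 0, 0, 0, 0, 0]}}

```text
time_s: 9.12
tcp_pos: [0.4544, -0.2718, 0.1557]
eef_rot: [0.001, 0.694, 0.72, 0.0]
contact_force: [-10.5, 4.8, 32.2]
grip_width: -0.0
```

>>> {"name": "carry_out", "arguments": {"steps": [0, 0, 0, 0, 0, 0, 0, 0, 0, 0, 0, 0, 0, 0, 0, 0, 0, 0, 0, 0, 0, 0, 0, 0, 0, 0, 0, 0, 0, 0, 0, 0, 0, 0, 0, 0, 0, 0, 0, 0, 0, 0, 0, 0, 0, 0, 0, 0, 0, 0, 0, 0, 0, 0, 0, 0, 0, 0, 0, 0, 0, 0, 0, 0, 0, 0, 0, 0, 0, 0, 0, 0, 0, 0, 0, 0, 0, 0, 0, 0, 0, 0, 0, 0]}}

```text
time_s: 10.12
tcp_pos: [0.4544, -0.2718, 0.1557]
eef_rot: [0.001, 0.694, 0.72, 0.0]
contact_force: [-11.3, 4.5, 32.1]
grip_width: -0.0005
```

>>> {"name": "carry_out", "arguments": {"steps": [0, 0, -0.02, 0, 0, 0, 0, 0, 0, -0.04, 0, 0, 0, 0, 0, 0, -0.055, 0, 0, 0, 0, 0, 0, -0.07, 0, 0, 0, 0, 0, 0, -0.085, 0, 0, 0, 0, 0, 0, -0.1, 0, 0, 0, 0, 0, 0, -0.115, 0, 0, 0, 0, 0, 0, -0.13, 0, 0, 0, 0, 0, 0, -0.145, 0, 0, 0, 0, 0, 0, -0.16, 0, 0, 0, 0, 0, 0, -0.175, 0, 0, 0, 0, 0, 0, -0.19, 0, 0, 0, 0]}}

```text
time_s: 11.12
tcp_pos: [0.4535, -0.2717, 0.1683]
eef_rot: [-0.0, 0.694, 0.72, -0.001]
contact_force: [-6.0, -1.5, 6.3]
grip_width: -0.0002
```

>>> {"name": "carry_out", "arguments": {"steps": [0, 0, -0.015, 0, 0, 0, 0, 0, 0, -0.03, 0, 0, 0, 0, 0, 0, -0.045, 0, 0, 0, 0, 0, 0, -0.06, 0, 0, 0, 0, 0, 0, -0.075, 0, 0, 0, 0, 0, 0, -0.09, 0, 0, 0, 0, 0, 0, -0.105, 0, 0, 0, 0, 0, 0, -0.12, 0, 0, 0, 0, 0, 0, -0.135, 0, 0, 0, 0, 0, 0, -0.15, 0, 0, 0, 0, 0, 0, -0.165, 0, 0, 0, 0, 0, 0, -0.18, 0, 0, 0, 0]}}

```text
time_s: 12.12
tcp_pos: [0.4544, -0.2718, 0.183]
eef_rot: [0.0, 0.694, 0.72, 0.0]
contact_force: [-1.0, 0.2, 6.3]
grip_width: 0.0002
```

>>> {"name": "carry_out", "arguments": {"steps": [0, 0, -0.008, 0, 0, 0, 0, 0, 0, -0.016, 0, 0, 0, 0, 0, 0, -0.024, 0, 0, 0, 0, 0, 0, -0.032, 0, 0, 0, 0, 0, 0, -0.04, 0, 0, 0, 0]}}

```text
time_s: 12.53
tcp_pos: [0.4548, -0.2718, 0.1863]
eef_rot: [0.001, 0.694, 0.72, 0.0]
contact_force: [-0.4, 0.4, 5.3]
grip_width: -0.0
```

>>> {"name": "carry_out", "arguments": {"steps": [0, 0, -0.008, 0, 0, 0, 0, 0, 0, -0.016, 0, 0, 0, 0, 0, 0, -0.024, 0, 0, 0, 0, 0, 0, -0.032, 0, 0, 0, 0, 0, 0, -0.04, 0, 0, 0, 0, 0, 0, -0.048, 0, 0, 0, 0]}}

```text
time_s: 13.03
tcp_pos: [0.4555, -0.2718, 0.1903]
eef_rot: [0.001, 0.694, 0.72, 0.001]
contact_force: [2.4, 1.6, 5.2]
grip_width: -0.0001
```

>>> {"name": "carry_out", "arguments": {"steps": [0, 0, -0.006, 0, 0, 0, 0, 0, 0, -0.012, 0, 0, 0, 0, 0, 0, -0.018, 0, 0, 0, 0, 0, 0, -0.024, 0, 0, 0, 0, 0, 0, -0.03, 0, 0, 0, 0]}}

```text
time_s: 13.45
tcp_pos: [0.4544, -0.2717, 0.1918]
eef_rot: [0.0, 0.694, 0.72, -0.0]
contact_force: [1.7, 0.1, 0.4]
grip_width: 0.0
```

```bash
python3 -c "
from h import *
from bench import *
c=read_camera('scene'); cv2.imwrite('pics/s4.png',cv2.resize(c['pixels'][90:240,200:400],None,fx=4,fy=4))
to([.454,-.272,.19])
"
```

```text
t 13.5 tcp [ 0.4542 -0.2716  0.1917] y-axis [ 0.999  0.036 -0.   ] z [-0.  0. -1.] shares [-0.004 -0.003  0.022] F [2.01 0.12 1.43] w 0.00012045971141458621 q [-0.539  0.308 -0.214  1.049 -0.    -0.575]
```

View pics/s4.png

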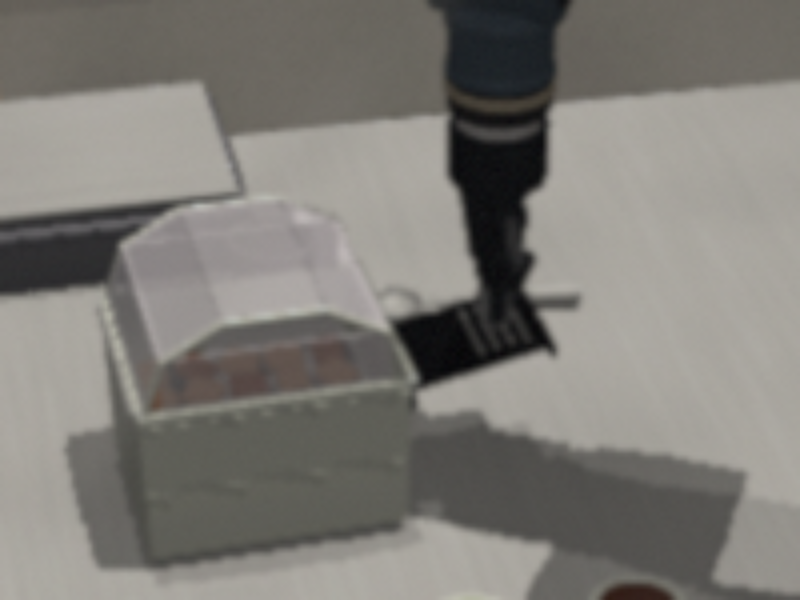

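The lid is down on the rim, with its front edge at (415,382), and the tips barely touch the paddle. I'll rise slowly, then move up and back clear.

>>> {"name": "carry_out", "arguments": {"steps": [0, 0, -0.006, 0, 0, 0, 0, 0, 0, -0.012, 0, 0, 0, 0, 0, 0, -0.02, 0, 0, 0, 0, 0, 0, -0.03, 0, 0, 0, 0, 0, 0, -0.04, 0, 0, 0, 0, 0, 0, -0.06, 0, 0, 0, 0, 0, 0, -0.1, 0, 0, 0, 0, 0, 0, -0.2, 0, 0, 0, 0, 0, 0, -0.4, 0, 0, 0, 0, 0, 0, -0.65, 0, 0, 0, 0, 0, 0, -0.9, 0, 0, 0, 0, 0, 0, -1, 0, 0, 0, 0]}}

```text
time_s: 14.5
tcp_pos: [0.455, -0.272, 0.2749]
eef_rot: [0.002, 0.694, 0.72, 0.0]
contact_force: [-0.8, -0.7, 0.6]
grip_width: 0.0001
```

>>> {"name": "carry_out", "arguments": {"steps": [0, -0.2, -0.2, 0, 0, 0, 0, 0, -0.4, -0.4, 0, 0, 0, 0, 0, -0.6, -0.5, 0, 0, 0, 0, 0, -0.7, -0.5, 0, 0, 0, 0, 0, -0.7, -0.5, 0, 0, 0, 0, 0, -0.7, -0.5, 0, 0, 0, 0, 0, -0.7, -0.5, 0, 0, 0, 0]}}

```text
time_s: 15.08
tcp_pos: [0.3988, -0.2737, 0.311]
eef_rot: [-0.0, 0.694, 0.72, 0.0]
contact_force: [0.3, 0.0, -0.6]
grip_width: -0.0003
```

```bash
python3 -c "
from h import *
from bench import *
to([.454,-.272,.19])
c=read_camera('scene'); cv2.imwrite('pics/s5.png',c['pixels'])
a=cv2.imread('pics/scene0.png')
d=cv2.absdiff(a,c['pixels']).max(2)
for n,(x0,y0,x1,y1) in dict(dome=(222,135,345,228),flat=(255,255,405,350),tubs=(300,230,375,262),jar=(245,235,275,275),tray=(380,375,490,475)).items(): print(n,(d[y0:y1,x0:x1]>40).mean().round(3))
c=read_camera('top'); cv2.imwrite('pics/t5.png',c['pixels'])
"
```

```text
t 15.0833 tcp [ 0.3988 -0.2737  0.311 ] y-axis [ 0.999  0.036 -0.   ] z [-0.001  0.001 -1.   ] shares [-0.005  0.691  1.512] F [ 0.29  0.04 -0.62] w -0.0003349110177302379 q [-0.602  0.165 -0.09   1.317  0.    -0.638]
dome 0.09
flat 0.023
tubs 0.087
jar 0.0
tray 0.0
```

View pics/s5.png

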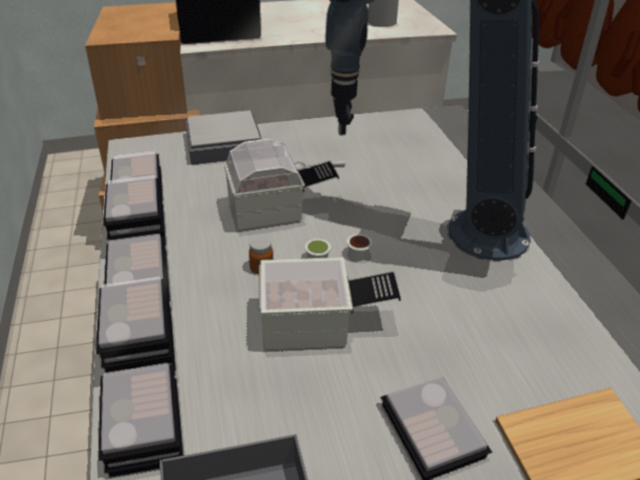

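View pics/t5.png

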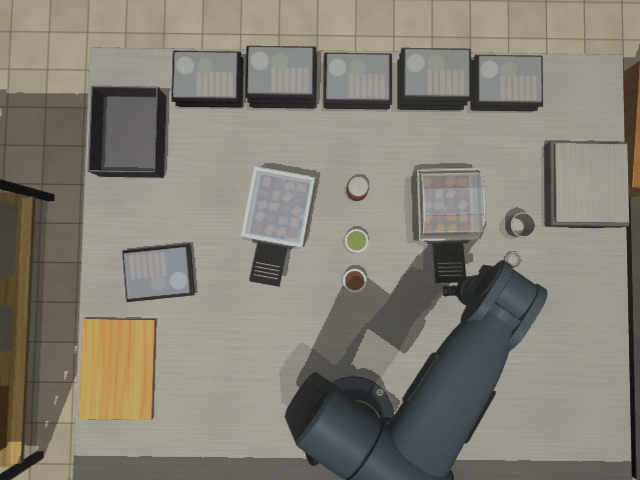

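Both lids are shut, the arm is clear at (340,130) in the scene picture, and the bystanders stand where they started. The picture differences are only shadows. Handing in.

```bash
python3 -c "
from bench import *
print(job_done())"
```

```text
the job is handed in; nothing more can be done
None
```

I opened the domed box (the right-hand one) by its paddle and held it fully open for about 3 s. I then let the paddle up over about 3.3 s with the fingertips on it, raised the arm clear and handed the job in at about 15 s of the 48 s.

- **Fully open:** The near corner of the lid rim appeared at (302,210) in the enlarged scene picture. The prediction for 0.90 rad was (304,211).
- **Forces:** Pressing into the hard stop peaked at 82 N upward, 87 N in total, under the 120 N wrist limit. I eased back straight away and held at about 32 N. Force readings while the paddle rose stayed at 5–6 N until the lid was nearly shut.
- **Final pictures:** The domed and flat lids look shut. The tubs, jar, tray and cup stand where they started, and the tool is about 12 cm above the paddle with no contact force.
- **Not fully checked:** The arm hid most of the spoon in the last top view; the scene view shows it in place. The lid angle and closing speed were judged only from pictures and the tool's motion, as neither can be read directly. The picture differences around the domed box (9%), tubs (9%) and flat box (2%) I put down to moving shadows, by eye only.

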